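Try the spring of a mirror mount's corner against the scale mark

ROBOT

A 6-joint arm with a two-finger parallel gripper is mounted at the origin on a cart in front of the work surface, level with it; the furniture and walls round the work are solid. World frame = base frame: x ahead of the robot, y to its left, z up, the work surface at z = 0. Lengths are in mm, angles in rad, forces in N, time in s.
With the tool pointing down it reaches from about 275 to 750 mm from the base axis. Payload 10.2 kg.
Tool frame: the origin (TCP) lies at the very end of the fingers, on their centre line; the grasp point (between the pads) lies 19 mm behind it; z points along the fingers, y is the line along which they close (so a half turn about z gives the same grasp; the last joint's range is limited). The gripper opens to 85 mm and grips with 20 to 120 N. Pads are 22 mm wide; open, the fingers measure 114 mm over their backs; the gripper's body (76 mm by 85 mm) begins 54 mm behind the grasp point. The pads swing forward as they close: fully open they stand 13 mm farther back than shut.
Start: joints at [-1.483, 0.313, 1.498, -0, 1.331, -0.223], TCP at [160.543, -499.857, 231.294] pointing down, gripper open.
Joint ranges: [-2.94, 2.94], [-0.97, 2.17], [0.19, 2.56], [-1.23, 4.37], [0.02, 3.11], [-2.88, 2.88]. Speed limits (rad/s): [2.39, 2.39, 3.01, 3.14, 3.14, 3.14].

INTERFACE

Orientations are given as a unit quaternion [w, x, y, z].
In Python, from rig import ctrl, optics gives the robot as it stands. The module is installed in compiled form; this text tells all that it offers.
- The arm moves only by the shell command python3 -m handwheel 'ROWS' [FORCE]. ROWS is JSON, a list that holds one entry, the list of rows, each a list of 5 numbers: the gripper command: -1 is fully open, 1 is shut, values between are in proportion, then the shift along the world's x, y, z in units of 50 mm (1.0 is 50 mm), then the turn about the world's z in units of 8 degrees (1.0 is 8 degrees). In form: [[[gripper, tx, ty, tz, twist], ...]]. A call has 1 to 10 rows; each row shifts and turns the commanded pose from where the row before left it; what a row does not reach is not made up. A row lasts 1/10 s, in which the tool goes at most 50 mm and 8.59 degrees, less where a joint would pass 70% of its speed; a pose out of reach is approached as far as the arm can. A call is refused whole if a number of a shift passes 1 or a number of a turn 1, either way. A call with a gripper value outside its range is refused whole. The fingers move at their own pace and stop on an object; FORCE is the grip in N (left out, the last holds). Time passes only in rows, so rows that do not move let the fingers close. It gives the time, the measured TCP pose, the force, the opening and the grip force at its end, in the units of the state.
- ctrl.sense(): the state, without advancing time (a new reading comes with each control period).
- optics.capture(name): name is "scene" or "side" or "wrist"; returns a dict with "img" (400x640x3 uint8, blue, green, red), "K" (3x3 intrinsics, pixels), "R" (3x3) and "t" (3): a world point X has camera coordinates R X + t. Camera axes: x right, y down, z forward; pixel columns grow to the right and rows downward; lengths in mm; the calibration is good to about 2 mm. A picture is of the moment at which its call begins. There is no depth.
- ctrl.finish_job(): hands the job in; it is judged then, once.
The state is a dict: "time_s": time; "joints": joint angles; "dq": joint speeds; "tau": joint torques, N m; "eef_pos": TCP position; "ee_rot": TCP orientation; "force": force on the tool from outside, world axes, zero at the start; "wrist_torque": the same for the moment, N m; "grip_width": opening from 0.0 (shut) to 1.0 (fully open); "grip_force": force on a finger pad.
Only numpy, scipy, OpenCV 4.12 (cv2) and the standard library are available. Lean on these libraries where they do the work, as an engineer would, in place of code of your own. Each camera call takes 0.05 s, during which the arm holds its last target. There are 200 camera calls.

TASK

The mirror mount bolted to the bench has a new spring under the corner that carries the pointer: first push the upright handle of the swing prop round as far as it goes, so that the prop is out from under the tilt plate. Then press that corner's knob down with a fingertip until the pointer is level with the sliding mark on the scale, hold it there for about a second without overrunning the mark, and let the corner spring back up. Finally push the prop fully back under the plate; only push and press, never pinch the handle, do not touch the mirror, do not shift the mark and leave the small parts lying around where they are.

Things in the scene. Friction and masses are not known exactly. Their poses are not given: they have to be found in the camera images.
- mount: Mirror mount fixed to the bench, face up. Origin on the bench under it; its x points roughly away from the robot, y left, z up. Grey base, x -95..75, y -135..70, 12 mm high. Bright square tilt plate over it: x, y -60..60, z 44..54 mm at rest, on a ball pivot near left (-50, 50), a coil spring near right (-50, -50) and one far left (50, 50). Only the near right corner has a pointer.
- press_knob (a point): Top centre of the round steel knob (22 mm diameter, 10 mm high, top 64 mm above the bench at rest) on the sprung near right corner, the one with the pointer. Moves with the plate. Pressing it down takes about 5 N to start and about 3.2 N more per 10 mm; full travel 20 mm. It tilts about an axis along mount x, 100 mm to its left, so the pointer tip drops 1.7 times as far as the knob.
- pointer_tip (a point): Free end of the thin dark pointer bar that is screwed to the near right corner of the tilt plate; 170 mm from the tilt axis, 70 mm to the right (mount -y) of the knob, 52 mm above the bench at rest. It moves down as the corner is pressed.
- mark_nose (a point): Tip of the dark nose of the sliding mark, a 10 x 10 x 7 mm black slider with a brass thumb screw on the right edge of the upright scale (blade x -44..-39, y -133..-109 mm in the mount, top 78 mm, a line every 5 mm). The nose points left at the pointer tip. It is set 9 to 27 mm below the pointer's rest height and stays there unless pushed.
- other_knob (a point): Centre of the top of the same kind of knob on the far left sprung corner, without pointer; not to be used.
- mirror_face (a point): Centre of the mirror face, 60 mm above the bench; the mirror cell is a disc of 68 mm diameter, its clips 62 mm above the bench, centre 71 mm from the press knob. Must not be touched.
- prop_handle (a point): On the axis of the swing prop's upright black handle (15 mm along the lever, 11 mm across, standing from 19 to 70 mm above the bench), 57 mm above the bench. With the prop in it stands on the mount's near side, at x -135, y -25 mm in the mount. It swings on a 50 mm circle about point prop_pivot, towards mount -y and then +x as the prop goes out.
- prop_pivot (a point): On the prop's vertical axis, at the near edge of the base (mount x -85, y -25 mm), 23 mm above the bench. On the far side of the pivot from the handle the lever carries a steel post of 14 mm diameter, 40 mm from the pivot; with the prop in it stands just under the plate and keeps the corner from going down.
- prop (a joint): Swing of the prop, rad: 0 fully in (post under the plate, handle straight out on the near side), 1.35 fully out against its stop (handle swung to the right, counter-clockwise from above about the pivot); clear of the plate from about 1.1. Stiff by friction, about 1.2 N at the handle; stays where it is left.
- corner_tilt (a joint): Tilt of the plate at the pointer's corner, rad: 0 at rest, up to 0.2 with the corner fully down (100 mm arm at the knob).
- plate (a joint): Tilt of the plate at the other, far left, sprung corner, rad: 0 at rest, grows as that corner goes down.
- thumb_nut_1: Small black thumb nut, 20 mm diameter, 9 mm high, lying on the far right part of the mount's base; leave alone. Origin under its centre.
- thumb_nut_2: Small black thumb nut, 20 mm diameter, 9 mm high, on the bench left of the mount; leave alone. Origin under its centre.
- flange_disc_2: Black moulded disc with a hub, 55 mm diameter, 19 mm high, on the bench left of the mount; leave alone. Origin under its centre.
- tap_1: Black tap with a pale tip, 78 mm long, 14 mm thick, on the bench between the robot and the mount, to the right; leave alone. Origin under its centre.
- push_pin_1: Push pin with cream rod and black ribbed head, 72 mm long, 23 mm thick, on the black mat between the robot and the mount; leave alone. Origin under its centre.

How it is judged:
By the outcome, as a careful person would: the job done as asked, in the order asked, and still so for the second after the job is handed in, with the robot touching nothing.
It also fails if it takes over 58 s, if anything falls off the work surface, if the arm or the gripper's body presses on something with over 40 N, if the wrist force passes 120 N, or if a joint passes its speed limit or range.

## Working session

There is one attempt and no reset: what is moved stays moved. The work goes in short steps, Python scripts to look and compute and a shell command to move; the robot and the scene stay as the last step left them, time stands still between calls to the robot, and variables do not carry over. Pictures are saved under pics/ and viewed, at most 10 in all, crops included, and the job is handed in when it is done.

```bash
mkdir -p pics; python3 - <<'E'
from rig import ctrl, optics
import cv2
s=ctrl.sense();print(s)
for n in("scene","side"):
    c=optics.capture(n);cv2.imwrite(f"pics/{n}0.png",c["img"]);print(n,c["K"].tolist(),c["R"].tolist(),c["t"].tolist())
E
```

```text
{'time_s': 0.0, 'joints': array([-1.48342938e+00,  3.13435852e-01,  1.49847568e+00,  1.53769574e-05,
        1.33097531e+00, -2.23366410e-01]), 'dq': array([-0.00147144,  0.00051712, -0.00216007, -0.0008609 ,  0.00076612,
       -0.00122126]), 'tau': array([-1.13557817e-03, -4.12269044e+01, -2.59748125e+01, -2.39046940e-04,
        4.16213574e-03,  1.71244555e-06]), 'eef_pos': array([ 160.50762018, -499.58395763,  230.72778134]), 'ee_rot': array([-6.45092458e-04,  9.87954933e-01,  1.54740531e-01,  5.14184034e-05]), 'force': array([-0.11456235, -0.36486575, -0.19148676]), 'wrist_torque': array([ 0.04732299,  0.03143459, -0.0185999 ]), 'grip_force': 0.0, 'grip_width': 1.00231720841138}
scene [[500.57234610068633, 0.0, 319.47415049462194], [0.0, 500.57234610068633, 195.81452059060047], [0.0, 0.0, 1.0]] [[-0.7355559354513238, -0.6774156580643386, 0.008092714722968007], [-0.5224127731574847, 0.5595632371291902, -0.6434080183642475], [0.4313262805165417, -0.47749032436559474, -0.7654806528404259]] [312.180827726352, 431.1174793886085, 829.8019169599507]
side [[391.24204381803435, 0.0, 323.4939821211525], [0.0, 391.24204381803435, 203.04411808089586], [0.0, 0.0, 1.0]] [[0.8430328938071264, -0.5375963501419678, -0.016902788918315276], [-0.21086321223520368, -0.30142885781024636, -0.9298802876742046], [0.49480526036516, 0.7874838461792377, -0.3674737355536054]] [-545.7125765993195, 144.40302920171467, 747.6420683353148]
```

View pics/scene0.png

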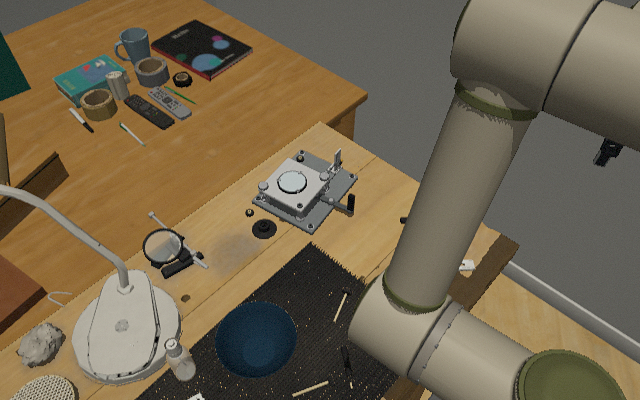

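View pics/side0.png

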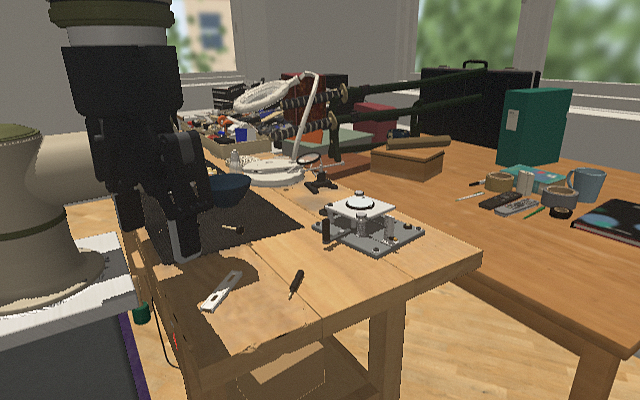

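The scene view shows the mount at about (305,190), with the handle at (350,203). In the side view the mount is at about (368,222). I'll enlarge both.

```bash
python3 - <<'E'
import cv2
a=cv2.imread("pics/scene0.png")[143:238,242:368];cv2.imwrite("pics/sc.png",cv2.resize(a,None,fx=6,fy=6,interpolation=cv2.INTER_CUBIC))
a=cv2.imread("pics/side0.png")[180:260,308:433];cv2.imwrite("pics/sd.png",cv2.resize(a,None,fx=6,fy=6,interpolation=cv2.INTER_CUBIC))
E
```

```text
(no output)
```

View pics/sc.png

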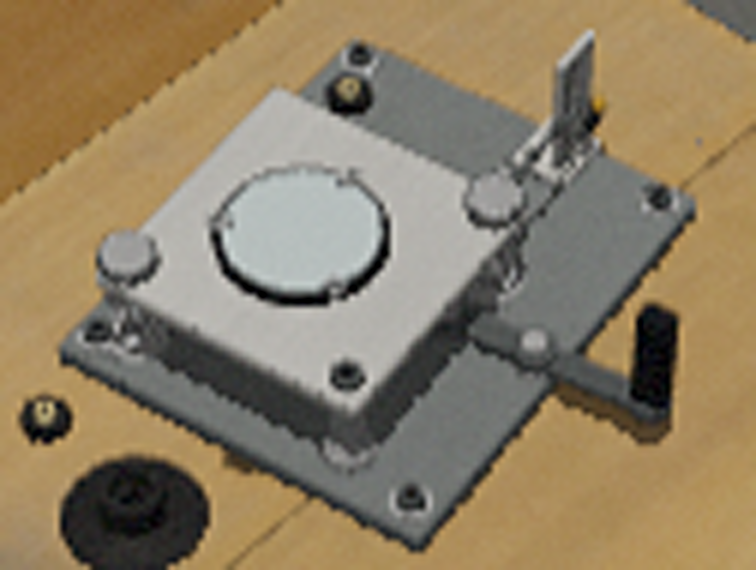

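View pics/sd.png

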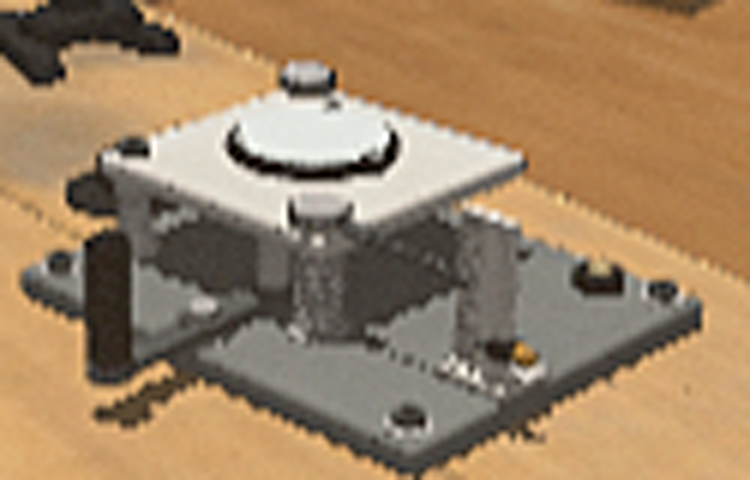

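The scene crop shows the press knob at (495,190), the handle top at (655,312), the pivot at (535,343) and the scale at (575,100). The side crop shows the press knob at (320,203), the handle top at (107,237) and the mark with its brass screw at (510,352). Next I fit the mount pose to these.

```bash
cat > fit.py <<'E'
import numpy as np
from scipy.optimize import least_squares
from rig import optics
C={n:optics.capture(n) for n in("scene","side")}
def proj(n,X):
    c=C[n];p=c["K"]@(c["R"]@X+c["t"]);return p[:2]/p[2]
obs=[("scene",(-50,-50,64),(495,190)),("scene",(50,50,64),(127,248)),("scene",(0,0,60),(300,230)),("scene",(-95,70,12),(420,538)),
("scene",(-95,-135,12),(690,205)),("scene",(75,70,12),(62,347)),("scene",(75,-135,12),(365,42)),("scene",(-135,-25,70),(655,312)),("scene",(-85,-25,26),(535,338)),
("side",(-50,-50,64),(320,203)),("side",(50,50,64),(307,68)),("side",(0,0,60),(314,140)),("side",(-95,-135,12),(412,463)),("side",(75,-135,12),(698,303)),("side",(-135,-25,70),(107,238)),("side",(-85,-25,26),(203,303))]
off={"scene":(242,143),"side":(308,180)}
def W(p,m):
    c,s=np.cos(p[2]),np.sin(p[2]);return np.array([p[0]+c*m[0]-s*m[1],p[1]+s*m[0]+c*m[1],m[2]])
def res(p):return np.concatenate([proj(n,W(p,m))-(np.array(q)/6-.42+off[n]) for n,m,q in obs])
E
cat > a.py <<'E'
from fit import *
r=least_squares(res,[500,-200,0],loss="soft_l1");p=r.x;print(p,np.degrees(p[2]));print(res(p).reshape(-1,2).round(1).tolist())
for k,m in dict(knob=(-50,-50,64),ptr=(-50,-120,52),handle=(-135,-25,57),pivot=(-85,-25,23),mirror=(0,0,60),hout=(-85+50*np.cos(np.pi+1.35),-25+50*np.sin(np.pi+1.35),57)).items():print(k,W(p,m).round(1))
# mark nose height from side view
for z in range(20,50,4):
    print(z,[((proj(n,W(p,(-41.5,-133,z)))-off[n]+.42)*6).round(0).tolist() for n in("side","scene")])
E
python3 a.py
```

```text
[ 649.20369505 -157.56987305  132.11491117] 7569.626820869475
[[0.2, 0.5], [0.2, 0.1], [2.4, -0.4], [0.2, 0.2], [1.9, -1.6], [-1.1, -0.6], [-1.7, -1.6], [0.1, 1.1], [0.3, -0.1], [-0.1, -0.5], [-0.1, 0.0], [-0.3, -0.2], [0.0, -2.2], [1.3, -0.8], [-1.0, -1.2], [-0.0, -0.2]]
knob [ 608.3 -215.2   64. ]
ptr [ 620.  -284.2   52. ]
handle [ 520.3 -204.8   57. ]
pivot [ 569.6 -196.4   23. ]
mirror [ 649.2 -157.6   60. ]
hout [ 566.9 -246.4   57. ]
20 [[509.0, 376.0], [587.0, 132.0]]
24 [[510.0, 365.0], [587.0, 125.0]]
28 [[510.0, 355.0], [588.0, 118.0]]
32 [[511.0, 345.0], [588.0, 112.0]]
36 [[511.0, 334.0], [588.0, 105.0]]
40 [[512.0, 324.0], [589.0, 98.0]]
44 [[513.0, 314.0], [589.0, 91.0]]
48 [[513.0, 303.0], [589.0, 84.0]]
```

```bash
python3 -m handwheel '[[[1,0.71,0.65,0,-0.1],[1,0.71,0.65,0,-0.1],[1,0.71,0.65,0,-0.1],[1,0.71,0.65,0,-0.1],[1,0.71,0.65,0,-0.1],[1,0.71,0.65,0,-0.1],[1,0.71,0.65,0,-0.1],[1,0.71,0.65,0,-0.1],[1,0.71,0.65,0,-0.1],[1,0.71,0.65,0,-0.1]]]' 30
python3 -m handwheel '[[[1,0,0,0,0],[1,0,0,0,0],[1,0,0,0,0]]]'
python3 - <<'E'
from rig import optics
import cv2
c=optics.capture("wrist");cv2.imwrite("pics/w1.png",c["img"]);print(c["K"].tolist(),(-c["R"].T@c["t"]).tolist(),c["R"].tolist())
E
```

```text
time_s: 1.2
eef_pos: [516.8, -173.2, 231.2]
ee_rot: [0.0, 0.996, 0.085, -0.0]
force: [-0.0, -1.4, 0.2]
grip_width: -0.001
grip_force: 0.0
time_s: 1.5
eef_pos: [514.9, -175.5, 231.2]
ee_rot: [-0.0, 0.996, 0.085, -0.0]
force: [-0.2, -0.1, -0.8]
grip_width: 0.001
grip_force: 0.0
[[359.8712521798738, 0.0, 325.78493527823525], [0.0, 359.8712521798738, 200.54865303468694], [0.0, 0.0, 1.0]] [589.7990221376493, -162.03183300403973, 372.2823730118693] [[0.17005621945976532, -0.9854339744400402, -0.0008742095624819516], [-0.9411251246350452, -0.1626727447855915, 0.2963462128737153], [-0.29217183643144606, -0.04957277602907487, -0.9550801840018712]]
```

View pics/w1.png

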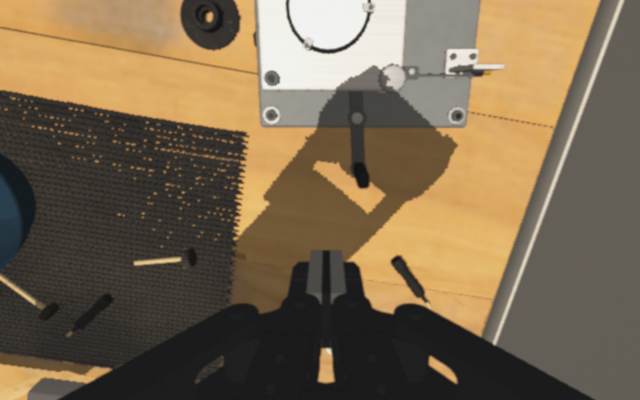

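The wrist view shows the knob at (393,77), handle top at (362,182), pivot at (357,118), pointer and scale at (475,70), and the tap off at (410,280). The finger tips are about 13 mm across when shut.

```bash
cat > b.py <<'E'
from fit import *
C["wrist"]=optics.capture("wrist")
p=np.array([649.2,-157.6,.168])
for m in [(-50,-50,64),(-135,-25,70),(-85,-25,26),(-95,70,12),(-95,-135,12),(-50,50,54)]:print(m,proj("wrist",W(p,m)).round(1))
def res2(p):
    return np.concatenate([3*(proj("wrist",W(p,m))-q) for m,q in [((-50,-50,64),(393.5,76)),((-95,70,12),(261,126)),((-95,-135,12),(467,126)),((-85,-25,26),(357,118))]])
p=least_squares(res2,p).x;print(p,res2(p)/3)
for k,m in dict(knob=(-50,-50,64),handle=(-135,-25,57),pivot=(-85,-25,23),ptr=(-50,-120,52)).items():print(k,W(p,m).round(1))
E
python3 b.py
```

```text
(-50, -50, 64) [394.2  77.1]
(-135, -25, 70) [360.8 180.6]
(-85, -25, 26) [358.1 117.6]
(-95, 70, 12) [260.3 126.7]
(-95, -135, 12) [468.2 127.1]
(-50, 50, 54) [272.7  77.2]
[ 6.49496193e+02 -1.56751481e+02  1.70717360e-01] [-0.08172837  0.31551979 -1.22246611  0.44965274  0.72845578  0.309266
  0.5652921  -0.94619909]
knob [ 608.7 -214.5   64. ]
handle [ 520.7 -204.3   57. ]
pivot [ 570.  -195.8   23. ]
ptr [ 620.6 -283.5   52. ]
```

```bash
python3 -m handwheel '[[[1,0,0,-0.9,0],[1,0,0,-0.9,0],[1,0,0,-0.9,0],[1,0,0,-0.9,0],[1,0,0,-0.12,0],[1,0,0,0,0]]]'
python3 - <<'E'
import numpy as np
piv=np.array([570,-195.8]);cur=np.array([515,-175.5])
last=cur
for k,t in enumerate(np.linspace(0,1.37,12)):
    a=t+.1707;c,s=np.cos(a),np.sin(a);q=piv+np.array([[c,-s],[s,c]])@[-50,13]
    print(k,round(t,2),q.round(1),((q-last)/50).round(2));last=q
E
```

```text
time_s: 2.3
eef_pos: [515.4, -175.2, 45.6]
ee_rot: [-0.0, 0.996, 0.085, -0.0]
force: [-0.1, 0.5, 0.7]
grip_width: -0.004
grip_force: 0.0
0 0.0 [ 518.5 -191.5] [ 0.07 -0.32]
1 0.12 [ 518.4 -197.9] [-0.   -0.13]
2 0.25 [ 519.  -204.3] [ 0.01 -0.13]
3 0.37 [ 520.5 -210.6] [ 0.03 -0.13]
4 0.5 [ 522.7 -216.6] [ 0.04 -0.12]
5 0.62 [ 525.7 -222.3] [ 0.06 -0.11]
6 0.75 [ 529.3 -227.6] [ 0.07 -0.11]
7 0.87 [ 533.6 -232.4] [ 0.09 -0.1 ]
8 1.0 [ 538.4 -236.7] [ 0.1  -0.08]
9 1.12 [ 543.7 -240.3] [ 0.11 -0.07]
10 1.25 [ 549.5 -243.2] [ 0.11 -0.06]
11 1.37 [ 555.5 -245.4] [ 0.12 -0.04]
```

```bash
python3 -m handwheel '[[[1,0.04,-0.16,0,0],[1,0.03,-0.16,0,0],[1,0,-0.13,0,0.89],[1,0.01,-0.13,0,0.89],[1,0.03,-0.13,0,0.89],[1,0.04,-0.12,0,0.89],[1,0.06,-0.11,0,0.89],[1,0.07,-0.11,0,0.89]]]'
python3 -m handwheel '[[[1,0.09,-0.1,0,0.89],[1,0.1,-0.08,0,0.89],[1,0.11,-0.07,0,0.89],[1,0.11,-0.06,0,0.89],[1,0.12,-0.04,0,0.89],[1,0,0,0,0],[1,0,0,0,0]]]'
```

```text
time_s: 3.1
eef_pos: [530.1, -228.3, 46.9]
ee_rot: [0.001, 0.896, 0.445, 0.001]
force: [-0.8, 1.4, 0.6]
grip_width: -0.007
grip_force: 1.0
time_s: 3.8
eef_pos: [548.2, -244.8, 46.4]
ee_rot: [-0.009, 0.718, 0.696, -0.005]
force: [-53.1, 4.4, 27.7]
grip_width: -0.0
grip_force: 26.9
```

```bash
python3 -m handwheel '[[[1,-0.2,0.02,0,0],[1,-0.2,0.02,0,0],[1,-0.2,0,0,0],[1,0,0,0.9,-0.9],[1,0,0,0.9,-0.9],[1,0,0,0,-0.9],[1,0,0,0,-0.9],[1,0,0,0,0]]]'
python3 - <<'E'
from rig import optics
import cv2,numpy as np
a=optics.capture("scene")["img"][143:238,242:368];b=optics.capture("side")["img"][180:260,308:433]
c=optics.capture("wrist");cv2.imwrite("pics/w2.png",c["img"])
r=lambda x,h:cv2.resize(x,(400,h),interpolation=cv2.INTER_CUBIC)
i=np.hstack([r(a,300),r(b,300)]);j=cv2.resize(c["img"][0:240,240:640],(500,300))
k=np.zeros((600,800,3),np.uint8);k[:300]=i;k[300:,:500]=j;cv2.imwrite("pics/m2.png",k)
E
```

```text
time_s: 4.6
eef_pos: [526.4, -243.8, 137.1]
ee_rot: [0.001, 0.869, 0.494, 0.001]
force: [-0.8, -0.4, 0.2]
grip_width: -0.001
grip_force: 0.0
```

View pics/m2.png

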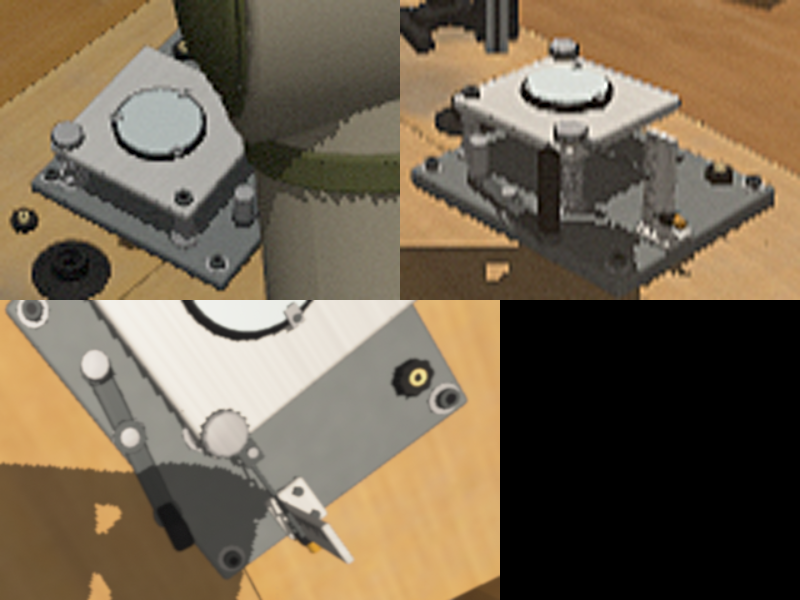

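The prop is fully out: its post is clear at (97,365) and the lever lies along the plate's near side. Next I hover over the knob with less yaw and look at the pointer and mark.

```bash
python3 -m handwheel '[[[1,0.55,0.2,0,-0.93],[1,0.55,0.2,0,-0.93],[1,0.55,0.19,0,-0.93],[1,0,0,-0.6,-0.93],[1,0,0,-0.64,0],[1,0,0,0,0],[1,0,0,0,0]]]'
python3 - <<'E'
from fit import *
import cv2
p=np.array([649.5,-156.75,.1707])
C["wrist"]=optics.capture("wrist")
np.save("cal.npy",C,allow_pickle=True)
u=proj("wrist",W(p,(-45,-121,30)));v=proj("side",W(p,(-45,-121,35)));print(u,v)
def crop(n,q,h,w,f):
    x0,y0=int(q[0]-w/2),int(q[1]-h/2);x0=max(0,min(x0,640-w));y0=max(0,min(y0,400-h));print(n,x0,y0)
    return cv2.resize(C[n]["img"][y0:y0+h,x0:x0+w],None,fx=f,fy=f,interpolation=cv2.INTER_CUBIC)
a=crop("wrist",u,120,84,5);b=crop("side",v,60,37,10)
cv2.imwrite("pics/m3.png",np.hstack([a,b]))
E
```

```text
time_s: 5.45
eef_pos: [608.7, -213.6, 74.1]
ee_rot: [0.0, 0.967, 0.256, 0.0]
force: [0.9, 0.2, -0.3]
grip_width: 0.002
grip_force: 0.0
[445.88678833 264.84088719] [387.1916187  234.21586725]
wrist 403 204
side 368 204
```

View pics/m3.png

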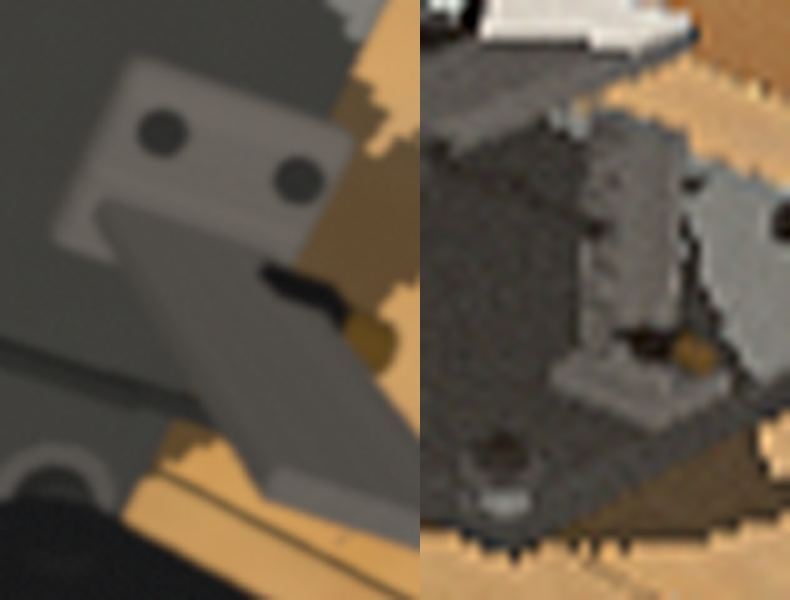

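The side panel shows the pointer tip at about (600,228), the nose tip at about (620,333) and the brass screw at (693,352). The wrist panel shows the slider's black far face from (262,270) to (340,310).

```bash
cat > d.py <<'E'
from fit import *
p=np.array([649.5,-156.75,.1707])
C.update(np.load("cal.npy",allow_pickle=True).item())
pt=lambda q:(np.array([(q[0]-420)/10+368,q[1]/10+204])-.45)
e=pt((603,228))-proj("side",W(p,(-50,-120,52)));print("ptr err",e)
print("blade top L/R near",[((proj("side",W(p,(-44,y,z)))-[368,204]+.45)*10+[420,0]).round() .tolist()for y in(-109,-133) for z in (78,12)])
for x in(-50,-47,-44):
  for q in((620,333),(625,338)):
    for ee in(0*e,e):
      s=least_squares(lambda v:proj("side",W(p,(x,v[0],v[1])))+ee-pt(q),[-120,30]).x;print(x,q,ee.round(1),s.round(1))
for q,x in(((262,270),-36.5),((300,288),-36.5),((262,270),-41.5),((370,340),-41.5)):
  w=np.array(q)/5+[403,204]-.4
  s=least_squares(lambda v:proj("wrist",W(p,(x,v[0],v[1])))-w,[-120,30]).x;print("wrist",q,x,s.round(1))
q=(693,352)
s=least_squares(lambda v:np.r_[proj("side",W(p,v))-pt(q),proj("wrist",W(p,v))-(np.array((372,340))/5+[403,204]-.4)],[-41,-140,30]);print("brass",s.x.round(1),s.fun.round(1))
E
python3 d.py
```

```text
ptr err [ 0.22234873 -1.08285999]
blade top L/R near [[583.0, 101.0], [571.0, 384.0], [675.0, 134.0], [660.0, 422.0]]
-50 (620, 333) [ 0. -0.] [-126.2   32.4]
-50 (620, 333) [ 0.2 -1.1] [-125.7   29.8]
-50 (625, 338) [ 0. -0.] [-127.5   31.8]
-50 (625, 338) [ 0.2 -1.1] [-127.1   29.1]
-47 (620, 333) [ 0. -0.] [-123.8   30.6]
-47 (620, 333) [ 0.2 -1.1] [-123.4   27.9]
-47 (625, 338) [ 0. -0.] [-125.2   29.9]
-47 (625, 338) [ 0.2 -1.1] [-124.7   27.2]
-44 (620, 333) [ 0. -0.] [-121.5   28.7]
-44 (620, 333) [ 0.2 -1.1] [-121.   26.]
-44 (625, 338) [ 0. -0.] [-122.9   28. ]
-44 (625, 338) [ 0.2 -1.1] [-122.4   25.3]
wrist (262, 270) -36.5 [-119.6   37.9]
wrist (300, 288) -36.5 [-123.6   39.6]
wrist (262, 270) -41.5 [-127.9   22.6]
wrist (370, 340) -41.5 [-137.1   34.1]
brass [ -42.7 -139.6   30.3] [ 0. -0. -0.  0.]
```

```bash
python3 -m handwheel '[[[1,0,-0.02,-0.1,0],[1,0,0,-0.06,0],[1,0,0,-0.06,0],[1,0,0,-0.06,0],[1,0,0,-0.06,0],[1,0,0,-0.05,0],[1,0,0,0,0],[1,0,0,0,0]]]'
python3 - <<'E'
from fit import *
import cv2
from rig import ctrl
s=ctrl.sense();print(s["eef_pos"],s["force"])
C["wrist"]=optics.capture("wrist")
cv2.imwrite("pics/m4.png",np.hstack([cv2.resize(C["wrist"]["img"][214:304,405:480],None,fx=5,fy=5,interpolation=cv2.INTER_CUBIC),cv2.resize(C["side"]["img"][210:255,368:408],None,fx=10,fy=10,interpolation=cv2.INTER_CUBIC)]))
E
```

```text
time_s: 6.5
eef_pos: [609.1, -215.4, 54.9]
ee_rot: [0.001, 0.967, 0.255, 0.001]
force: [-0.8, -3.2, 6.8]
grip_width: 0.003
grip_force: 3.6
[ 609.13029606 -215.42259597   54.95888171] [-0.60073087 -3.22574369  7.5003797 ]
```

View pics/m4.png

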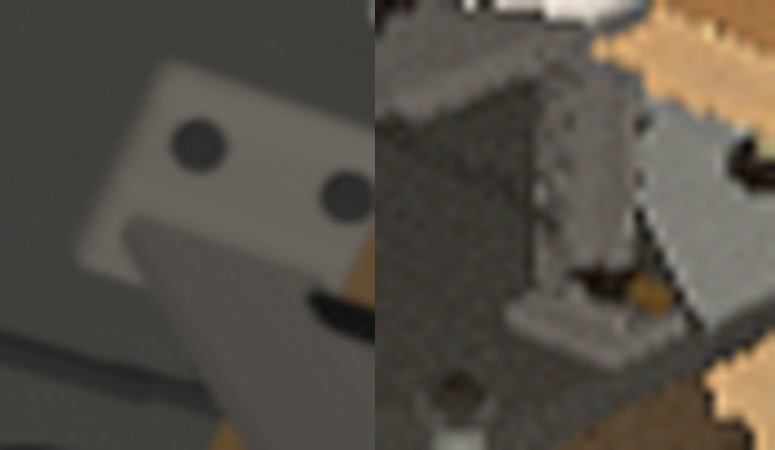

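The side panel shows the pointer tip at about (550,215) and the nose at (580,275), so it is still well above the mark. I'll get the row profiles numerically.

```bash
cat > prof.py <<'E'
import numpy as np,cv2,sys
from fit import C,optics
cal=np.load("cal.npy",allow_pickle=True).item()
a=cal["side"]["img"].sum(2)/3.;b=np.mean([C["side"]["img"].sum(2)/3.]+[optics.capture("side")["img"].sum(2)/3. for _ in range(3)],0)
print("cols 380..392");
for r in range(222,242):print(r,a[r,380:393].round().astype(int),b[r,380:393].round().astype(int))
# knob / plate corner shift by template match in side
g=lambda x:x.astype(np.float32)
import itertools
k=((np.array([320,205])/6)+[308,180]).astype(int);print("knob px",k)
best=[]
T=g(a[k[1]-3:k[1]+4,k[0]-8:k[0]+9])
S=g(b[k[1]-4:k[1]+16,k[0]-11:k[0]+12]);m=cv2.matchTemplate(S,T,cv2.TM_CCOEFF_NORMED);y,x=np.unravel_index(m.argmax(),m.shape);print("knob shift",x-3,y-1,m.max(),m[:,x].round(2))
E
python3 prof.py
```

```text
cols 380..392
222 [56 53 57 53 73 90 82 71 92 98 95 92 90] [54 54 54 50 70 90 83 71 94 96 94 90 87]
223 [52 58 53 54 76 72 89 95 94 99 99 90 85] [54 54 54 50 76 73 86 97 95 96 92 90 90]
224 [45 47 49 56 79 88 84 94 97 98 91 93 95] [55 53 52 51 76 83 83 94 95 93 94 93 88]
225 [52 49 43 48 58 77 83 87 98 99 92 92 89] [53 56 57 51 80 87 77 85 95 96 95 89 89]
226 [50 54 53 47 42 34 50 72 96 91 94 92 91] [54 56 54 52 80 86 72 69 95 94 95 89 89]
227 [59 50 53 52 50 37 59 78 96 99 92 91 87] [51 50 56 50 62 78 98 82 94 97 94 92 88]
228 [ 57  56  55  50  91  69  87  83  96  96 101  92  86] [41 41 55 51 91 72 97 96 95 95 94 92 88]
229 [ 58  50  54  53 104  80  87  96  97  97  94  89  90] [ 48  46  51  49 107  80  86  96  97  95  95  91  86]
230 [ 60  55  53  50 102  71  71  88  99  99  96  94  89] [52 47 45 45 75 65 74 87 98 97 94 92 91]
231 [52 53 56 53 91 89 84 80 98 95 90 91 89] [55 54 51 46 47 67 79 82 94 98 94 92 88]
232 [ 56  60  60  56  81  86 102  94  96  95  95  94  95] [ 56  56  56  50  78  51  62 100  97  96  94  91  94]
233 [ 53  56  51  47  82  84 100  98  97 100  94  92  97] [53 
[... 285 characters left out ...]
4 76 81 78 58 78 89] [54 57 59 46 88 87 86 75 82 77 56 80 88]
237 [53 56 53 44 93 84 85 50 34 21 17 28 35] [58 55 55 43 93 85 83 50 37 20 23 31 35]
238 [55 55 57 50 75 91 81 84 77 25 26 31 19] [56 56 54 52 74 88 81 84 78 22 26 30 22]
239 [ 52  54  62  86  86  81  75 100 103  51  32  20  23] [ 54  54  59  82  89  86  70  99 107  51  31  21  25]
240 [ 53  74  88  95  90  92  98 101  97  91  69  73  60] [ 52  74  84  95  92  92  96  98 102  90  72  72  58]
241 [ 51  90  98  93  90  88  90  90  99 102  98 101  99] [ 51  91 101  92  89  89  87  93  97  98  97 100 100]
knob px [361 214]
knob shift 0 4 0.24050222 [ 0.04  0.01  0.01  0.05  0.17  0.24  0.15 -0.02 -0.11 -0.12 -0.16 -0.18
 -0.15 -0.09]
```

```bash
python3 -m handwheel '[[[1,0,0,0.2,0],[1,0,0,0.3,0],[1,0,0,0.1,0.99],[1,0,0,0,0.99],[1,0,0,0,0.99],[1,0,0,0,0.99],[1,0,0,0,0.99],[1,0,0,0,0.99],[1,0,0,0,0.99],[1,0,0,0,0.99]]]'
python3 -m handwheel '[[[1,0,0,0,0.99],[1,0,0,0,0.99],[1,0,0,0,0.99],[1,0,0,0,0.99],[1,0,0,0,0.99],[1,0,0,0,0.99],[1,0,0,0,0.99],[1,0,0,0,0.99],[1,0,0,0,0.99],[1,0,0,0,0]]]'
python3 - <<'E'
from fit import *
import cv2
from rig import ctrl
s=ctrl.sense();print(s["eef_pos"],s["force"],s["joints"])
c=C["wrist"]=optics.capture("wrist");np.save("cal2.npy",C,allow_pickle=True)
p=np.array([649.5,-156.75,.1707])
t=proj("wrist",W(p,(-50,-120,52)));n=proj("wrist",W(p,(-46,-123,28)));print("pred tip,nose",t,n)
u=(t+n)/2;x0=int(max(0,u[0]-50));y0=int(max(0,min(300,u[1]-50)));print(x0,y0)
cv2.imwrite("pics/m5.png",cv2.resize(c["img"][y0:y0+100,x0:x0+100],None,fx=6,fy=6,interpolation=cv2.INTER_CUBIC))
E
```

```text
time_s: 7.9
eef_pos: [608.6, -214.1, 84.6]
ee_rot: [-0.0, 0.687, 0.727, 0.0]
force: [-0.1, -0.2, -0.3]
grip_width: -0.003
grip_force: 0.0
time_s: 8.9
eef_pos: [608.6, -214.2, 84.5]
ee_rot: [0.0, 0.137, 0.991, 0.0]
force: [-1.1, -0.8, -0.1]
grip_width: 0.0
grip_force: 0.0
[ 608.63019502 -214.21408131   84.30056672] [-0.11579081 -0.53514143 -0.52926962] [-5.19701043e-01  7.09337837e-01  1.27294593e+00  1.17272336e-04
  1.15905582e+00 -1.81139010e+00]
pred tip,nose [208.58566123 292.07021262] [219.8711253 278.0229838]
164 235
```

View pics/m5.png

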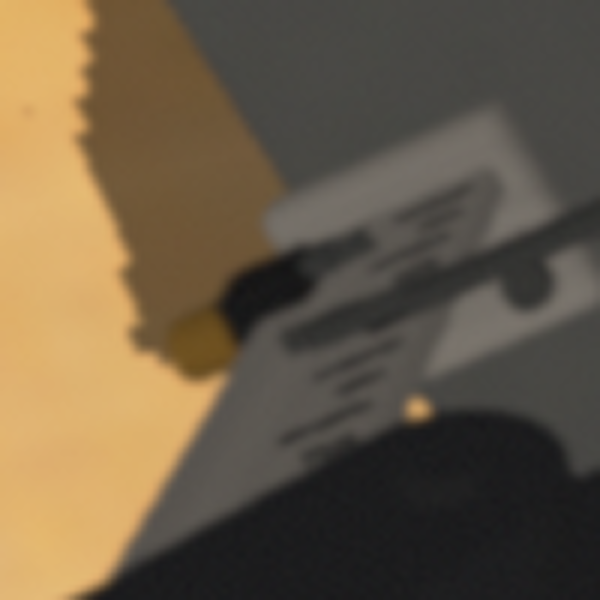

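The wrist view now shows the pointer tip at (283,342) and the nose tip at (372,238) against the scale face. I triangulate the nose relative to the pointer.

```bash
cat > e.py <<'E'
from fit import *
p=np.array([649.5,-156.75,.1707])
C.update(np.load("cal2.npy",allow_pickle=True).item())
f=lambda q:np.array(q)/6+[164,235]-.42
T=W(p,(-50,-120,52))
ew=f((283,340))-proj("wrist",T); es=np.array([386.2,226.55])-proj("side",T);print(ew,es)
for nose in((372,238),(368,240)):
  nw=f(nose)
  s=least_squares(lambda v:np.r_[proj("wrist",W(p,v))+ew-nw,(proj("side",W(p,v))+es-[387.3,237.1])],[-46,-122,30]);print("tri",s.x.round(1),s.fun.round(2))
  for x in(-48,-46,-45,-44):
    print(x,least_squares(lambda v:proj("wrist",W(p,(x,*v)))+ew-nw,[-120,30]).x.round(1))
# blade check, top-left lines
for m in [(-44,-133,78),(-44,-109,12),(-44,-133,12)]:print(m,((proj("wrist",W(p,m))-[164,235]+.42)*6).round())
E
python3 e.py
```

```text
[ 2.16100544 -0.82354595] [ 0.57234873 -0.88285999]
tri [ -46.2 -120.9   26.4] [-0.01  0.04 -0.12  0.08]
-48 [-118.3   31.3]
-46 [-121.2   25.8]
-45 [-122.6   23. ]
-44 [-124.1   20.2]
tri [ -46.3 -121.2   26.7] [-0.    0.01 -0.03  0.02]
-48 [-118.7   31.4]
-46 [-121.6   25.8]
-45 [-123.1   23. ]
-44 [-124.6   20.3]
(-44, -133, 78) [ 72. 637.]
(-44, -109, 12) [499. 152.]
(-44, -133, 12) [309. 237.]
```

```bash
python3 -m handwheel '[[[1,0,0,-0.3,0],[1,0,0,-0.06,0],[1,0,0,-0.06,0],[1,0,0,-0.06,0],[1,0,0,-0.05,0],[1,0,0,-0.05,0],[1,0,0,-0.05,0],[1,0,0,-0.04,0],[1,0,0,0,0],[1,0,0,0,0]]]'
cat > g.py <<'E'
import sys
from fit import *
import cv2
from rig import ctrl
s=ctrl.sense();print(s["time_s"],s["eef_pos"].round(2),s["force"].round(1))
C["wrist"]=optics.capture("wrist")
p=np.array([649.5,-156.75,.1707]);E=np.array([2.16,-.82]);S=np.array([.57,-.88])
for dr in(18,20,22,24,25.5):
    m=(-50,-120+.5*dr*dr/170,52-dr);print(dr,"wrist",(proj("wrist",W(p,m))+E).round(1),"side",(proj("side",W(p,m))+S).round(1))
n=proj("wrist",W(p,(-46.2,-121,26.5)))+E;print("nose",n,"side",proj("side",W(p,(-46.2,-121,26.5)))+S)
b=C["side"]["img"].sum(2)/3.
for r in range(229,241):print(r,b[r,380:393].round().astype(int))
x0,y0=int(n[0]-25),int(n[1]-25);print(x0,y0);np.save("w.npy",C["wrist"]["img"])
cv2.imwrite(f"pics/{sys.argv[1]}.png",cv2.resize(C["wrist"]["img"][y0:y0+50,x0:x0+60],None,fx=10,fy=10,interpolation=cv2.INTER_CUBIC))
E
python3 g.py m6
```

```text
time_s: 10.15
eef_pos: [608.9, -215.2, 51.5]
ee_rot: [0.001, 0.137, 0.991, -0.001]
force: [-2.3, -2.3, 8.4]
grip_width: -0.003
grip_force: 4.1
10.25 [ 608.95 -215.2    51.55] [-2.5 -1.8  9.1]
18 wrist [204.8 304.6] side [385.5 234.2]
20 wrist [206.4 302.2] side [385.4 235. ]
22 wrist [208.1 299.8] side [385.2 235.9]
24 wrist [209.7 297.4] side [385.1 236.7]
25.5 wrist [211.  295.7] side [385.  237.3]
nose [209.98911986 303.40670707] side [387.22431067 237.14912103]
229 [53 57 54 48 99 78 85 97 95 97 96 91 89]
230 [ 47  57  53  51 101  71  72  86  93  93  95  88  87]
231 [48 52 49 53 94 87 83 83 95 99 95 93 91]
232 [58 44 47 49 59 88 95 96 92 93 97 89 90]
233 [ 56  50  55  41  59  85 101  95  95 102  93  91  98]
234 [ 56  54  57  49  53  54  81  84  99  96  94  91 102]
235 [ 56  55  56  49  77  69  63  88 100 101  83  96 107]
236 [53 55 55 48 90 92 77 79 79 79 55 78 86]
237 [60 58 54 43 94 82 80 50 34 23 17 30 35]
238 [56 53 59 48 76 91 81 84 74 22 30 29 30]
239 [ 54  49  60  82  88  85  72 102 104  50  28  33  24]
240 [55 73 79 93 92 91 96 97 99 92 75 66 57]
184 278
```

```bash
python3 -m handwheel '[[[1,0,0,-0.03,0],[1,0,0,-0.02,0],[1,0,0,0,0]]]'; python3 g.py m7
```

```text
time_s: 10.6
eef_pos: [609.0, -215.3, 49.1]
ee_rot: [0.001, 0.138, 0.99, -0.001]
force: [-2.7, -2.4, 8.8]
grip_width: -0.002
grip_force: 4.5
10.7 [ 609.04 -215.32   49.2 ] [-2. -2.  9.]
18 wrist [203.5 307.1] side [385.5 234.2]
20 wrist [205.1 304.6] side [385.4 235. ]
22 wrist [206.8 302.2] side [385.2 235.9]
24 wrist [208.5 299.8] side [385.1 236.7]
25.5 wrist [209.8 298. ] side [385.  237.3]
nose [208.78598197 305.76056171] side [387.22431067 237.14912103]
229 [ 53  52  57  51 100  76  86  92  96  98  92  92  89]
230 [ 52  55  53  51 100  70  69  85  94  96  94  91  90]
231 [53 51 52 53 93 87 84 82 97 96 91 91 87]
232 [47 53 51 52 75 82 98 94 94 94 94 92 91]
233 [ 47  52  61  47  85  87 100  90  97  94  97  91  99]
234 [ 50  43  53  45  59  71  79  86  95  97  93  91 100]
235 [ 51  49  53  41  49  43  79  88 100 100  87  97 107]
236 [55 54 55 45 67 38 89 76 74 76 57 79 89]
237 [58 54 53 40 85 76 78 49 39 26 20 31 30]
238 [55 51 54 52 78 89 79 83 78 26 25 28 30]
239 [ 57  52  58  85  87  86  73  99 107  53  33  21  19]
240 [ 53  74  82  95  89  94  94 103 100  87  75  69  62]
183 280
```

View pics/m7.png

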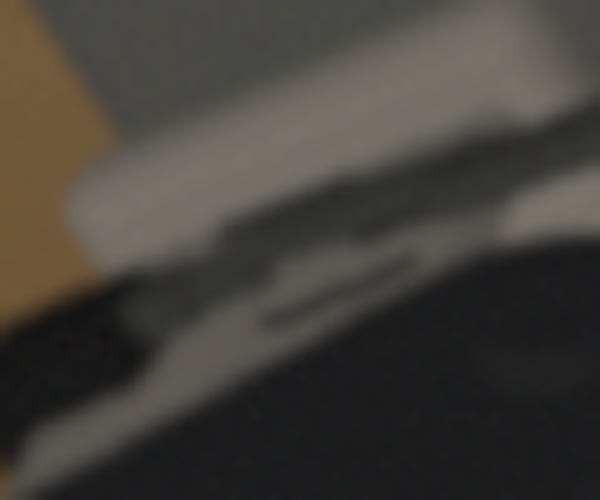

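The last view shows the pointer tip at (220,225), just above the nose, which runs from (130,310) to (270,270). A small remainder is left, so I measure the tilt by matching the whole pointer bar in averaged side images.

```bash
cat > h.py <<'E'
from fit import *
from rig import ctrl
from scipy.ndimage import map_coordinates as mc
p=np.array([649.5,-156.75,.1707])
rest=np.mean([np.load(f,allow_pickle=True).item()["side"]["img"].sum(2)/3. for f in("cal.npy","cal2.npy")],0)
cur=np.mean([optics.capture("side")["img"].sum(2)/3. for _ in range(5)],0)
def line(th,off):
    P=[]
    for r in np.linspace(140,168,15):P.append(proj("side",W(p,(-50,50-r*np.cos(th),52-r*np.sin(th)))))
    return np.array(P)+[.57,off]
def sc(img,th,off):
    L=line(th,off);return mc(img,[L[:,1],L[:,0]],order=1).mean()
d=rest-cur
offs=np.arange(-3,2,.1);v=np.array([max(0,-sc(d,0,o)) for o in offs]);o0=(v*offs).sum()/v.sum();print("rest off",o0)
ths=np.arange(.04,.2,.002);w=np.array([sc(d,t,o0) for t in ths]);k=w.argmax();m=(abs(ths-ths[k])<.022)&(w>w.max()*.3)
t=(w*ths)[m].sum()/w[m].sum();print("peak",ths[k],"centroid",t,"drop",170*np.sin(t),"z",52-170*np.sin(t))
s=ctrl.sense();print(s["time_s"],s["eef_pos"].round(2),s["force"].round(1))
E
python3 h.py
```

```text
rest off -1.3302245393867924
peak 0.12800000000000009 centroid 0.1281269953997874 drop 21.722041776025456 z 30.277958223974544
11.1 [ 609.03 -215.32   49.25] [-3.3 -1.5  9.4]
```

```bash
python3 -m handwheel '[[[1,0,0,-0.025,0],[1,0,0,0,0],[1,0,0,0,0]]]'; python3 h.py; python3 g.py m8 | tail -14
```

```text
time_s: 11.4
eef_pos: [609.1, -215.4, 48.1]
ee_rot: [0.001, 0.138, 0.991, -0.001]
force: [-2.4, -1.3, 9.7]
grip_width: 0.003
grip_force: 4.8
rest off -1.3438712250222675
peak 0.1460000000000001 centroid 0.14488277891311444 drop 24.543994419252094 z 27.456005580747906
11.75 [ 609.05 -215.37   48.06] [-2.5 -2.   9.7]
nose [208.15343729 306.94227415] side [387.22431067 237.14912103]
229 [ 54  53  57  48 101  74  83  95  94  95  91  93  90]
230 [ 55  54  53  50 103  73  75  86  96  95  96  92  87]
231 [52 54 56 54 90 87 83 82 97 96 94 86 86]
232 [49 60 53 51 78 79 98 92 95 94 91 96 88]
233 [ 45  47  52  53  82  90  96  95  94  98  94  92 102]
234 [49 44 50 46 64 72 79 84 97 99 97 91 98]
235 [ 51  48  48  38  65  77  77  83 100  99  85  96 108]
236 [57 55 54 49 45 50 82 81 77 79 56 80 84]
237 [58 55 56 45 59 50 67 54 35 24 16 34 35]
238 [56 57 55 53 78 74 72 85 80 22 25 31 19]
239 [ 56  48  58  82  88  85  76  96 107  50  25  21  20]
240 [52 72 82 93 90 95 97 98 97 93 70 67 58]
183 281
```

Side and wrist measurements both put the pointer level with the nose to within about 1 mm. I'll hold, then release.

```bash
python3 -m handwheel '[[[1,0,0,0,0],[1,0,0,0,0],[1,0,0,0,0],[1,0,0,0,0],[1,0,0,0,0],[1,0,0,0,0],[1,0,0,0,0],[1,0,0,0,0]]]'
python3 -m handwheel '[[[1,0,0,0.1,0],[1,0,0,0.2,0],[1,0,0,0.3,0],[1,0,0,0.6,0],[1,0,0,0.3,0],[1,0,0,0,0]]]'
python3 - <<'E'
import numpy as np
piv=np.array([570,-195.8]);cur=np.array([609,-214.5])
a=.1707
def q(t,off):
    c,s=np.cos(t+a),np.sin(t+a);return piv+np.array([[c,-s],[s,c]])@off
R=np.array([[np.cos(a),-np.sin(a)],[np.sin(a),np.cos(a)]])
print("handle out",q(1.35,[-50,0]))
s0=q(1.35,[-55,-30]);print("pre",s0,R.T@(s0-[649.5,-156.75]),(s0-cur)/50)
last=s0
for t in np.linspace(1.35,0,12):
    x=q(t,[-52,-18]);print(round(t,2),x.round(1),((x-last)/50).round(2));last=x
E
```

```text
time_s: 12.7
eef_pos: [609.1, -215.3, 48.1]
ee_rot: [0.001, 0.137, 0.991, -0.001]
force: [-2.6, -1.7, 8.7]
grip_width: -0.002
grip_force: 4.8
time_s: 13.3
eef_pos: [609.6, -214.9, 124.5]
ee_rot: [0.002, 0.137, 0.991, -0.001]
force: [0.5, -0.6, 0.0]
grip_width: -0.005
grip_force: 0.0
handle out [ 567.49623123 -245.73727207]
pre [ 597.20821759 -252.23326054] [-67.7517319  -85.21259517] [-0.23583565 -0.75466521]
1.35 [ 585.4 -248.6] [-0.24  0.07]
1.23 [ 578.8 -250.1] [-0.13 -0.03]
1.1 [ 572.1 -250.8] [-0.13 -0.01]
0.98 [ 565.3 -250.6] [-0.13  0.  ]
0.86 [ 558.6 -249.6] [-0.13  0.02]
0.74 [ 552.1 -247.8] [-0.13  0.04]
0.61 [ 545.9 -245.3] [-0.12  0.05]
0.49 [ 540. -242.] [-0.12  0.07]
0.37 [ 534.6 -237.9] [-0.11  0.08]
0.25 [ 529.7 -233.3] [-0.1   0.09]
0.12 [ 525.4 -228.1] [-0.09  0.1 ]
0.0 [ 521.8 -222.4] [-0.07  0.11]
```

```bash
python3 -m handwheel '[[[1,-0.05,-0.15,0,-0.97],[1,-0.05,-0.15,0,-0.97],[1,-0.05,-0.15,0,-0.97],[1,-0.05,-0.15,0,-0.97],[1,-0.05,-0.15,0,-0.97],[1,0,0,0,-0.97],[1,0,0,0,-0.97],[1,0,0,0,-0.97],[1,0,0,0,-0.97],[1,0,0,0,-0.97]]]'
python3 -m handwheel '[[[1,0,0,0,0],[1,0,0,-0.5,0],[1,0,0,-0.5,0],[1,0,0,-0.33,0],[1,0,0,-0.2,0],[1,0,0,0,0]]]'
python3 h.py | tail -2
```

```text
time_s: 14.3
eef_pos: [595.7, -251.6, 120.4]
ee_rot: [-0.001, 0.73, 0.684, -0.0]
force: [0.4, -0.2, 0.3]
grip_width: -0.001
grip_force: 0.0
time_s: 14.9
eef_pos: [595.4, -251.5, 43.5]
ee_rot: [-0.001, 0.727, 0.687, -0.0]
force: [0.7, -0.7, -0.1]
grip_width: 0.003
grip_force: 0.0
peak 0.12400000000000008 centroid 0.12134993758696747 drop 20.578895674731637 z 31.421104325268363
15.25 [ 596.34 -252.01   45.8 ] [ 0.   0.3 -0.4]
```

```bash
python3 -m handwheel '[[[1,-0.12,0.03,0,0],[1,-0.12,0.04,0,0],[1,-0.13,-0.03,0,-0.87],[1,-0.13,-0.01,0,-0.87],[1,-0.13,0,0,-0.87],[1,-0.13,0.02,0,-0.87],[1,-0.13,0.04,0,-0.87],[1,-0.12,0.05,0,-0.87],[1,-0.12,0.07,0,-0.87]]]'
python3 -m handwheel '[[[1,-0.11,0.08,0,-0.87],[1,-0.1,0.09,0,-0.87],[1,-0.09,0.1,0,-0.87],[1,-0.07,0.1,0,-0.87],[1,0,0,0,0],[1,0,0,0,0]]]'
```

```text
time_s: 16.15
eef_pos: [539.1, -241.5, 45.3]
ee_rot: [0.001, 0.947, 0.322, 0.0]
force: [1.5, -1.6, -0.7]
grip_width: -0.0
grip_force: 0.9
time_s: 16.75
eef_pos: [521.1, -223.7, 45.5]
ee_rot: [0.001, 0.996, 0.087, 0.001]
force: [1.9, -4.7, -2.3]
grip_width: -0.002
grip_force: 2.5
```

```bash
python3 -m handwheel '[[[1,-0.01,0.05,0,0],[1,0,0,0,0],[1,0,0,0,0]]]'
```

```text
time_s: 17.05
eef_pos: [521.2, -223.4, 45.7]
ee_rot: [0.003, 0.996, 0.087, 0.002]
force: [4.4, -14.1, -6.1]
grip_width: -0.002
grip_force: 7.7
```

```bash
python3 -m handwheel '[[[1,-0.01,0.05,0,0],[1,0,0,0,0],[1,0,0,0,0]]]'
```

```text
time_s: 17.35
eef_pos: [521.2, -223.0, 45.9]
ee_rot: [0.005, 0.996, 0.087, 0.003]
force: [5.6, -26.4, -11.1]
grip_width: 0.002
grip_force: 13.1
```

The prop is against its in-stop, so I back off, rise and check the side view against the first picture.

```bash
python3 -m handwheel '[[[1,0,-0.2,0,0],[1,0,-0.3,0,0],[1,0,0,0.6,0],[1,0,0,0.9,0],[1,-0.5,0,0.9,0],[1,-0.9,0,0.4,0],[1,-0.9,0,0,0],[1,0,0,0,0],[1,0,0,0,0]]]'
python3 - <<'E'
from rig import optics
import cv2,numpy as np
for n,(y0,y1,x0,x1) in dict(side=(180,260,308,433),scene=(143,238,242,368)).items():
    a=cv2.imread(f"pics/{n}0.png")[y0:y1,x0:x1].astype(float);b=optics.capture(n)["img"][y0:y1,x0:x1].astype(float)
    d=abs(a-b).max(2);ys,xs=np.where(d>45);print(n,len(ys),(xs.min()+x0,xs.max()+x0,ys.min()+y0,ys.max()+y0) if len(ys) else "")
    if n=="side":
        for w,(r0,r1,c0,c1) in dict(handle=(30,65,10,35),mark=(45,65,70,95),knob=(28,45,45,65),lever=(45,60,25,55)).items():print(w,d[r0:r1,c0:c1].max(),d[r0:r1,c0:c1].mean())
E
```

```text
time_s: 18.25
eef_pos: [405.3, -243.2, 184.2]
ee_rot: [0.0, 0.996, 0.087, 0.0]
force: [0.6, 0.2, 0.2]
grip_width: -0.002
grip_force: 0.0
side 108 (np.int64(309), np.int64(350), np.int64(217), np.int64(259))
handle 178.0 15.862857142857143
mark 15.0 6.55
knob 20.0 7.4676470588235295
lever 78.0 8.662222222222223
scene 2211 (np.int64(321), np.int64(367), np.int64(143), np.int64(237))
```

```bash
python3 - <<'E'
from rig import optics
import cv2,numpy as np
a=cv2.imread("pics/side0.png").mean(2);b=optics.capture("side")["img"].mean(2)
for r in (220,225,230,235,240):print(r,a[r,315:345].astype(int),b[r,315:345].astype(int),sep="\n")
E
```

```text
220
[166 167 166 168 172 163 157  19  31  39  45  39  43  34  53 109 100  98
  87  78  53  57  63  60  58  62  58  61  64  60]
[159 159 160 163 169 164  15  30  39  41  41  33  33  39 107  97  93  92
  90  72  54  58  59  60  55  60  61  62  57  59]
225
[171  99  79  77  93 171 131  46  32  43  43  42  37  33  52 148 137 140
 138 105  47  56  55  60  62  60  62  66  59  63]
[162  92  74  72  93 171  38  25  35  38  33  34  24  43 137 130 132 135
 138  97  45  50  49  50  56  58  58  56  55  59]
230
[ 53  59  66  68  68  80 102  45  33  38  33  41  35  35  53 148 134 131
 129 129 130 131 133 134 142 185 181 195 185 118]
[ 47  51  58  65  65  79  42  38  35  39  35  29  30  42 139 126 128 123
 123 126 124 123 127 126 118 180 176 192 174 107]
235
[159 159 159 159 163 167 176  93  36  36  46  37  39  35  30  76  78  98
 114 101  94  93 102  98  96  82  61  49  48  45]
[157 153 150 150 154 170  88  22  35  40  33  39  35  16  67  60  77  97
  96  90  89  91  93  93  87  70  54  48  49  48]
240
[161 161 163 160 161 165 169 106  54  38  39  43  38  46  45  51  70  33
  73 127 135  58  63  70  64  67  74  87  99 108]
[157 154 155 154 155 166  68  47  58  42  41  42  47  46  41  47  69  68
 125 121 128  57  55  64  60  62  64  87  95 102]
```

The mark and knob match the first picture. The handle sits about 1 px further in than at the start, so it is hard against its in-stop.

```bash
python3 -c "
from rig import ctrl
print(ctrl.finish_job())"
```

```text
the job is handed in; nothing more can be done
None
```

I swung the prop fully out, pressed the corner until the pointer was level with the mark to within about 1 mm by camera estimate, held it there about 1.3 s, let it spring back, pushed the prop back in against its stop, and handed the job in at about 18 s. I first pressed the knob partway and released it once, to measure. At its out-stop the prop push peaked at 53 N or more at the wrist, on the fingertips as far as I can tell, so I can't rule out that this counts against the 40 N limit.

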